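# Press the sample carrier down and slide it home under the leaf spring

### The job

Load the sample carrier into the bench reader: with your fingertips on its rear thumb pad, press the carrier down hard against the sprung platen so that it clears the crossbar, and keep pressing while you slide it under the steel leaf spring until it is fully home against the end stop. Then take your hand away, leaving the carrier flat and held down by the spring. Only press and push the carrier, do not lift or tip it up, and leave the bottles, beaker and box around the reader where they stand.

Things in the scene. Friction and masses are not known exactly. Their poses are not given: they have to be found in the camera images.
- dock: Fixed bench reader; origin at bench level in the channel, +x the loading direction, z up. Its channel runs along x between aluminium guides 73 mm apart (tops 40 mm above the bench; outside width with base 112 mm), from a rear lip at x = -99 mm (top 38 mm up) to the end stop face at x = +115 mm. White optics head, 60 mm high, at x = 148 to 228 mm.
- crossbar (a point): Middle of the underside of the rigid steel crossbar over the channel (7 mm along x, 97 mm along y, 8 mm high), 57.5 mm along the dock's x, 36.5 mm above the bench. The carrier must pass beneath it.
- spring_line (a point): Middle of the leaf spring's rubbing line when free, 82 mm along the dock's x, 31 mm above the bench. The spring is a 44 mm wide steel strip with an upturned entry lip just behind the crossbar, held by a dark bracket (52 mm high) at x = 122 to 142 mm.
- carrier: Loose aluminium plate 120 (x) x 70 (y) x 10 mm, 0.08 to 0.17 kg; origin at the centre of its underside, x forward to the spring, z up. It starts flat on the raised platen before the crossbar, underside 32 mm and plate top 42 mm above the bench; pressed fully down the top is at 34 mm. Top front edge rounded (3 mm). Fully home: front edge on the end stop, origin at x = 55 mm in the dock's frame. Polished, friction about 0.2.
- carrier_pad (a point): Middle of the carrier's flat thumb pad, on its top surface, 41 mm behind the carrier's origin. The pad spans the full width and 60 to 20 mm behind the origin; a cross ridge (6 mm thick, 60 mm wide, 6 mm high) ends it in front for the fingertips to push on.
- platen (a joint): How far the sprung platen (black level floor of the channel, 211 x 70 mm) is pressed down, m: 0 raised, 0.008 on its stop. Starts to move at about 8 N on the carrier, reaches the stop at about 13 N; springs up when released unless the leaf spring holds the carrier down.
- leaf (a joint): Lift angle of the leaf spring, rad: 0 free, about 0.07 when it rides on the loaded carrier, pressing with about 12 N. Sliding the carrier under it takes about 10 N along the channel.
- reagent: Amber bottle with black cap, 48 mm across, 95 mm high, standing beside the reader; origin at the centre of its underside. Leave alone.
- vial: Small clear jar with white lid, 28 mm across, 50 mm high; origin at the centre of its underside. Leave alone.
- beaker: Glass beaker, 60 mm across, 75 mm high; origin at the centre of its underside. Leave alone.
- cellbox: White box 80 x 40 x 30 mm; origin at the centre of its underside. Leave alone.
Not all that is in view belongs to the job. Of the things shaped like the carrier, the aluminium one is meant.

How it is judged:
On the way, in this order (a step that is already met when the one before it is completed fails the run):
1. the carrier is pressed down on the platen by the fingers, still in front of the spring (value of joint platen above 0.004 m and contact force between the fingers and carrier above 3 N and x of carrier in the frame of dock below 0.005 m), for 0.05 s.
2. the fingers press and slide the carrier on under the leaf spring, which rides up on it (value of joint leaf above 0.03 rad and contact force between the fingers and carrier above 3 N and x of carrier in the frame of dock above 0.02 m), for 0.1 s.
At the end, for the whole second after the job is handed in: The carrier is at rest, flat (within 0.06 rad), within 4 mm of the end stop, with the leaf spring lifted and riding on it (over 0.03 rad) and holding the platen down by more than 5 mm (x of carrier in the frame of dock above 0.051 m and value of joint platen above 0.005 m and value of joint leaf above 0.03 rad and angle between carrier's own z axis and vertical below 0.06 rad and angle between the x axis of carrier and the x axis of dock, either way round below 0.06 rad and linear speed of carrier below 0.01 m/s); the robot touches nothing.
It fails at once if the carrier is lifted more than 8 mm off the raised platen or tipped up more than 0.2 rad (z of carrier in the frame of dock above 0.04 m or angle between carrier's own z axis and vertical above 0.2 rad).
It fails at once if a bystander is pushed more than 20 mm or tipped more than 0.3 rad (distance of any of reagent, vial, beaker, cellbox from where it was at the start of the episode above 0.02 m or angle between any of reagent, vial, beaker, cellbox's own z axis and vertical above 0.3 rad).
It also fails if it takes over 32 s, if anything falls off the work surface, if the arm or the gripper's body presses on something with over 40 N, if the wrist force passes 120 N, or if a joint passes its speed limit or range.

### The arm

A 6-joint arm with a two-finger parallel gripper is mounted at the origin on the work surface. World frame = base frame: x ahead of the robot, y to its left, z up, the work surface at z = 0. Lengths are in m, angles in rad, forces in N, time in s.
With the tool pointing down it reaches from about 0.35 to 1 m from the base axis. Payload 7.1 kg.
Tool frame: the origin (TCP) lies midway between the tips of the shut fingers; the grasp point (between the pads) lies 19 mm behind it (manip.grasp_offset is the distance from the TCP to the grasp point, in m); z points along the fingers, y is the direction in which the jaws open and shut (so a half turn about z gives the same grasp; the last joint's range is limited). The gripper opens to 85 mm and grips with 20 to 120 N. Pads are 22 mm wide; open, the fingers measure 114 mm over their backs; the gripper's body (76 mm by 85 mm) begins 54 mm behind the grasp point. The pads swing forward as they close: fully open they stand 13 mm farther back than shut.
Start: joints at [1.117, 0.423, 1.63, -0, 1.089, -0.019], TCP at [0.263, 0.567, 0.231] pointing down, gripper open.
Joint ranges: [-3, 3], [-0.9, 2.11], [0.09, 2.58], [-1.31, 4.45], [0.11, 2.69], [-2.54, 2.54]. Speed limits (rad/s): [2.39, 2.39, 3.01, 3.14, 3.14, 3.14].

### API

Orientations are given as a 3x3 rotation matrix whose columns are the frame's x, y, z axes.
In Python, from cell import manip, read_camera, camera_model, workorder gives the robot as it stands.
- The arm moves only by the tool servo_tool, never from a script. Its argument "deltas" is a list of rows, each a list of 6 numbers: the shift along the tool's x, y, z in cm, then the turn, a rotation vector about the tool's x, y, z in rad. In form: [[tx, ty, tz, wx, wy, wz], ...]. A call has 1 to 12 rows; each row shifts and turns the commanded pose from where the row before left it, along the tool's axes as they then stand; what a row does not reach is not made up. A row lasts 1/10 s, in which the tool goes at most 50 mm and 8.59 degrees, less where a joint would pass 70% of its speed; a pose out of reach is approached as far as the arm can. A call with a gripper value outside its range is refused whole. "jaw" is the opening, from -1 (shut) to 1 (fully open), so that 0 is half open, set as the call begins (left out, the last holds). The fingers move at their own pace and stop on an object; the grip force is fixed at half the most. Time passes only in rows, so rows that do not move let the fingers close. It gives the time, the measured TCP pose, the force and the opening at its end, in the units of the state.
- manip.read_state(): the state, without advancing time (a new reading comes with each control period).
- read_camera(name): name is "scene" or "side" or "wrist"; returns the picture (420x560x3 uint8, red, green, blue); there is no depth.
- camera_model(name): a dict with "fov_y" (degrees; the focal length in pixels is half the picture's height over the tangent of half this angle, whatever the lens; pixels are square), "cx", "cy" (the principal point, pixels), "T" (4x4, takes a point from camera to world coordinates); the wrist camera has in their place "T_tool_cam" (4x4, takes a point from camera to tool coordinates, whose origin is the TCP and whose axes are the flange's). Camera axes: x right, y up, looking along -z (the intrinsics and any distortion apply to the point x, -y, -z); pixel columns grow to the right and rows downward; lengths in m; the calibration is good to about 2 mm. A picture is of the moment at which its call begins: read the wrist's pose just before it. camera_model takes no time and is no camera call.
- workorder.finish_job(): hands the job in, once; it reports no verdict.
The state is a dict: "t": time; "qpos": joint angles; "joint_vel": joint speeds; "effort": joint torques, N m; "position": TCP position; "tool_rot": TCP orientation; "contact_force": force on the tool from outside, world axes, zero at the start; "moment": the same for the moment, N m; "finger_gap": finger opening in m.
Only numpy, scipy, OpenCV 4.12 (cv2) and the standard library are available. Lean on these libraries where they do the work, as an engineer would, in place of code of your own. Each camera call takes 0.05 s, during which the arm holds its last target.

## Working session

There is one attempt and no reset: what is moved stays moved. The work goes in short steps, Python scripts to look and compute and a tool call to move; the robot and the scene stay as the last step left them, time stands still between calls to the robot, and variables do not carry over. Pictures are saved under pics/ and viewed, and the job is handed in when it is done.

Besides the shell and the picture viewer there is one more tool, called after "Call:" as a command line: name --pt "numbers of a row" for each row, then --argument value for the rest. servo_tool: Moves the arm, as the interface text tells. Its arguments: {"type":"object","properties":{"deltas":{"type":"array","items":{"type":"array","items":{"type":"number"}}},"jaw":{"type":"number"}},"required":["deltas"]}

```bash
ls; mkdir -p pics; python3 - <<'E'
from cell import manip, read_camera, camera_model, workorder
import cv2, numpy as np
s=manip.read_state(); print(s)
for n in ["scene","side","wrist"]:
    im=read_camera(n); cv2.imwrite(f"pics/{n}0.png",im[:,:,::-1]); print(n,camera_model(n))
E
```

```text
pics
{'t': 0.0, 'qpos': array([ 1.11702337e+00,  4.23814441e-01,  1.63073193e+00, -3.04827605e-05,
        1.08859422e+00, -1.90015417e-02]), 'joint_vel': array([-0.00058624,  0.00135711,  0.00014439, -0.00098782,  0.00066617,
       -0.00150915]), 'effort': array([-2.67887110e-03, -5.57374299e+01, -2.81745386e+01, -2.78014468e-04,
        7.43634417e-03,  3.14578494e-05]), 'position': array([0.26298804, 0.56635079, 0.2305457 ]), 'tool_rot': array([[-9.06972307e-01,  4.21189751e-01, -6.54279286e-04],
       [ 4.21190259e-01,  9.06971222e-01, -1.40312358e-03],
       [ 2.43121396e-06, -1.54817029e-03, -9.99998802e-01]]), 'contact_force': array([-0.3232111 , -0.67704103, -0.49459978]), 'moment': array([1.69074244e-02, 7.43607409e-05, 7.79735260e-02]), 'finger_gap': 0.0853218147623333}
scene {'fov_y': 48.706771476267164, 'cx': 286.45254708143995, 'cy': 209.0553450192319, 'T': array([[-0.2956227 , -0.83890623,  0.45699403,  0.97949539],
       [ 0.95529176, -0.25710196,  0.14600081,  0.19660766],
       [-0.00498693,  0.47972379,  0.87740539,  0.79814596],
       [ 0.        ,  0.        ,  0.        ,  1.        ]])}
side {'fov_y': 48.254561123091975, 'cx': 280.1882907172971, 'cy': 219.5701972489177, 'T': array([[ 0.97514958,  0.13830976, -0.17307138,  0.38373078],
       [-0.22143293,  0.58334141, -0.78146034, -0.72066243],
       [-0.00712389,  0.80036442,  0.59947147,  0.66069088],
       [ 0.        ,  0.        ,  0.        ,  1.        ]])}
wrist {'fov_y': 62.052688555323535, 'cx': 281.15726350838895, 'cy': 207.60103821278543, 'T_tool_cam': array([[ 8.47139365e-05,  9.56801944e-01,  2.90740490e-01,
         7.41314785e-02],
       [ 9.99999446e-01, -3.86002876e-04,  9.78929396e-04,
        -5.63081014e-04],
       [ 1.04886821e-03,  2.90740247e-01, -9.56801447e-01,
        -1.42622156e-01],
       [ 0.00000000e+00,  0.00000000e+00,  0.00000000e+00,
         1.00000000e+00]])}
```

View pics/scene0.png

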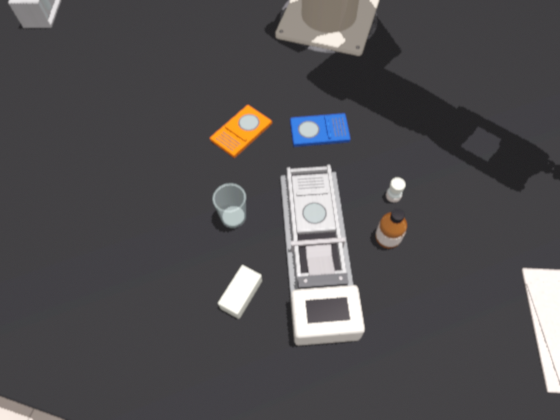

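View pics/side0.png

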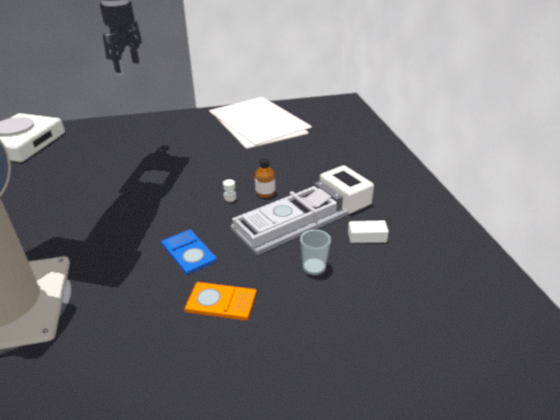

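View pics/wrist0.png

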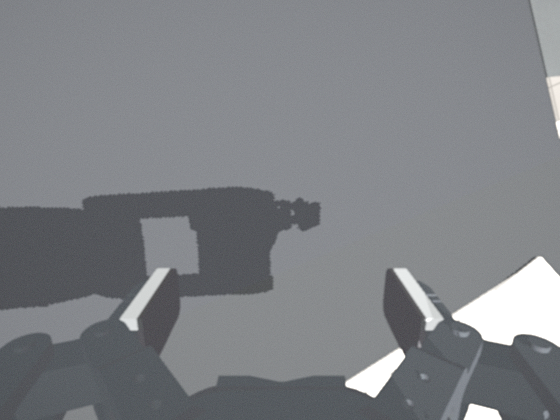

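Candidates for the carrier in the scene view are the orange plate (241,130), the blue plate (320,129) and the aluminium plate in the channel (313,205). I choose the aluminium one, and will check it in a close crop.

```bash
cat > h.py <<'E'
import cv2, numpy as np
from cell import manip, read_camera, camera_model
def K(m): f=210/np.tan(np.radians(m["fov_y"]/2)); return f,m["cx"],m["cy"]
def T(name,s=None):
    m=camera_model(name)
    if name!="wrist": return m,m["T"]
    A=np.eye(4);A[:3,:3]=s["tool_rot"];A[:3,3]=s["position"]
    return m,A@m["T_tool_cam"]
def ray(name,u,v,z,s=None):
    m,t=T(name,s); f,cx,cy=K(m)
    d=t[:3,:3]@np.array([(u-cx)/f,-(v-cy)/f,-1]); o=t[:3,3]
    return o+d*(z-o[2])/d[2]
def proj(name,P,s=None):
    m,t=T(name,s); f,cx,cy=K(m)
    p=t[:3,:3].T@(np.asarray(P)-t[:3,3]); return np.array([cx+f*p[0]/-p[2],cy-f*p[1]/-p[2]])
E
python3 - <<'E'
import cv2
a=cv2.imread("pics/scene0.png")[155:355,215:425]; cv2.imwrite("pics/scene0c.png",cv2.resize(a,None,fx=3,fy=3,interpolation=cv2.INTER_CUBIC))
a=cv2.imread("pics/side0.png")[140:290,210:410]; cv2.imwrite("pics/side0c.png",cv2.resize(a,None,fx=4,fy=4,interpolation=cv2.INTER_CUBIC))
E
```

```text
(no output)
```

View pics/scene0c.png

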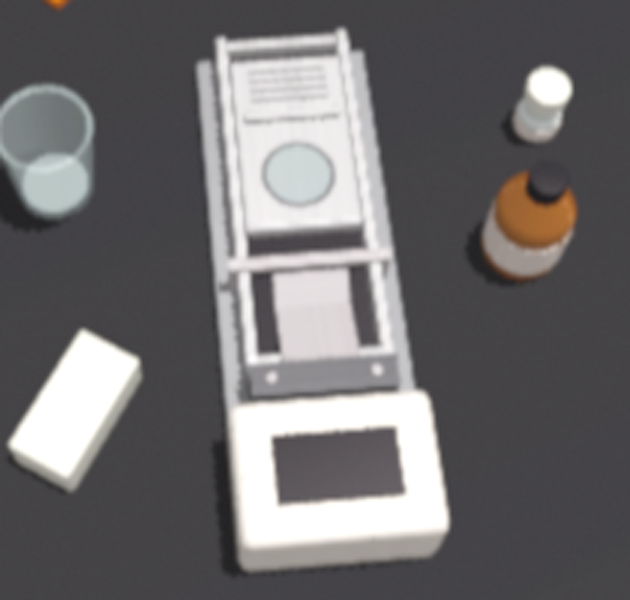

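View pics/side0c.png

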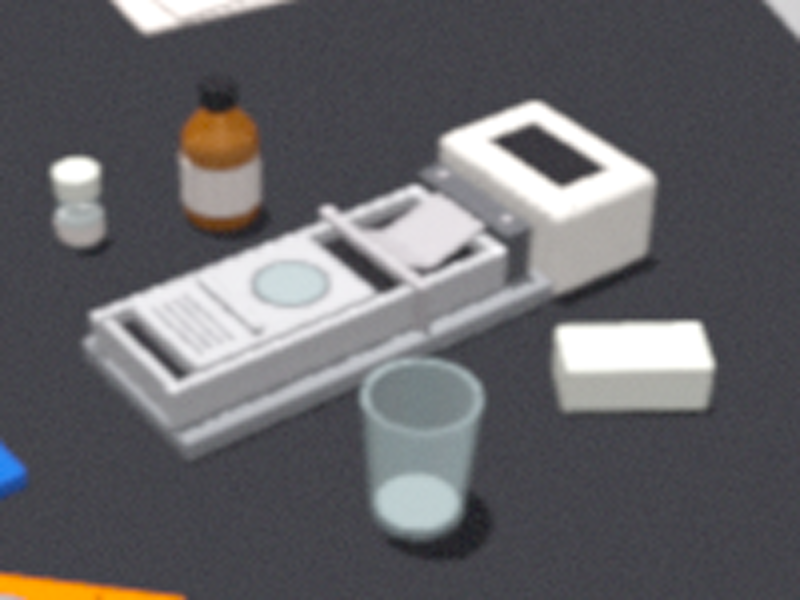

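The crop confirms it: the aluminium plate lies in the channel, with a lined pad at the rear, the ridge at crop (292,118) and a round window. Next I compute rough positions.

```bash
python3 - <<'E'
from h import *
S=lambda x,y,z: ray("scene",215+x/3,155+y/3,z)
D=lambda x,y,z: ray("side",210+x/4,140+y/4,z)
np.set_printoptions(precision=4,suppress=True)
for n,p in dict(barL=S(228,264,.0445),barR=S(390,255,.0445),lipL=S(219,43,.04),lipR=S(348,35,.04),carRL=S(232,62,.042),carFL=S(247,227,.042),carFR=S(362,219,.042),
 ridL=S(244,117,.048),ridR=S(340,117,.048),sbarL=D(325,210,.0445),sbarR=D(428,288,.0445),headL=S(237,405,.06),headR=S(428,393,.06),bottle=S(548,180,.095),beaker=S(55,187,0),vial=S(548,87,.05),
 scarRR=D(183,375,.042),scarFL=D(300,230,.042)).items(): print(n,p)
E
```

```text
barL [0.6504 0.0993 0.0445]
barR [0.6165 0.1897 0.0445]
lipL [0.4992 0.0472 0.04  ]
lipR [0.4686 0.1259 0.04  ]
carRL [0.512  0.0599 0.042 ]
carFL [0.6225 0.1028 0.042 ]
carFR [0.5969 0.1678 0.042 ]
ridL [0.5526 0.08   0.048 ]
ridR [0.535  0.1374 0.048 ]
sbarL [0.6109 0.1811 0.0445]
sbarR [0.6481 0.0911 0.0445]
headL [0.7373 0.1309 0.06  ]
headR [0.6995 0.23   0.06  ]
bottle [0.5685 0.2652 0.095 ]
beaker [ 0.6115 -0.0295 -0.    ]
vial [0.4766 0.2572 0.05  ]
scarRR [0.5009 0.049  0.042 ]
scarFL [0.5925 0.1676 0.042 ]
```

Call:
servo_tool --pt "0 0 0 0 0 -0.1323" --pt "0 0 0 0 0 -0.1323" --pt "0 0 0 0 0 -0.1323" --pt "0 0 0 0 0 -0.1323" --pt "0 0 0 0 0 -0.1323" --pt "0 0 0 0 0 -0.1323"

```text
t: 0.75
position: [0.2631, 0.5666, 0.231]
tool_rot: [[-0.934, -0.356, -0.0], [-0.356, 0.934, -0.001], [0.001, -0.0, -1.0]]
contact_force: [0.8, 0.6, 0.6]
finger_gap: 0.0853
```

Call:
servo_tool --pt "-0.9 -4 0.45 0 0 0" --pt "-0.9 -4 0.45 0 0 0" --pt "-0.9 -4 0.45 0 0 0" --pt "-0.9 -4 0.45 0 0 0" --pt "-0.9 -4 0.45 0 0 0" --pt "-0.9 -4 0.45 0 0 0" --pt "-0.9 -4 0.45 0 0 0" --pt "-0.9 -4 0.45 0 0 0" --pt "-0.9 -4 0.45 0 0 0" --pt "-0.9 -4 0.45 0 0 0" --pt "-0.9 -4 0.45 0 0 0" --pt "-0.9 -4 0.45 0 0 0"

```text
t: 1.95
position: [0.5336, 0.1538, 0.177]
tool_rot: [[-0.936, -0.351, -0.0], [-0.351, 0.936, -0.0], [0.0, 0.0, -1.0]]
contact_force: [0.9, 0.3, 0.5]
finger_gap: 0.0853
```

Call:
servo_tool --pt "-0.9 -4 0.6 0 0 0" --pt "0 0 0 0 0 0"

```text
t: 2.15
position: [0.5574, 0.1174, 0.1706]
tool_rot: [[-0.938, -0.347, 0.0], [-0.347, 0.938, -0.001], [0.0, -0.001, -1.0]]
contact_force: [0.2, 0.4, 0.2]
finger_gap: 0.0858
```

```bash
python3 - <<'E'
from h import *
s=manip.read_state(); im=read_camera("wrist"); cv2.imwrite("pics/w1.png",im[:,:,::-1])
np.savez("w1.npz",tool_rot=s["tool_rot"],position=s["position"]); print(s["position"],s["qpos"],s["contact_force"])
E
```

```text
[0.55744531 0.11744317 0.17058948] [ 1.87197271e-01  4.20801989e-01  1.79891955e+00 -1.05273109e-03
  9.21736335e-01 -1.73783025e+00] [0.23679673 0.41473916 0.1836681 ]
```

View pics/w1.png

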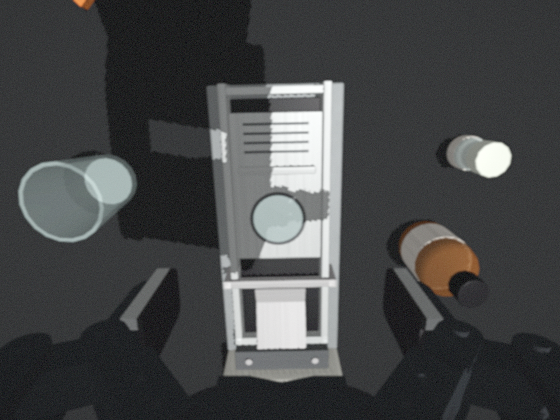

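The wrist view looks down on the reader with its rear at the top. The carrier spans about (232,112) to (322,258), the ridge is at (277,168), the crossbar at (278,281) and the bottle is at right (440,262).

```bash
python3 - <<'E'
import cv2
a=cv2.imread("pics/w1.png")
cv2.imwrite("pics/w1a.png",cv2.resize(a[75:205,200:350],None,fx=4.5,fy=4.5,interpolation=cv2.INTER_CUBIC))
cv2.imwrite("pics/w1b.png",cv2.resize(a[170:300,200:350],None,fx=4.5,fy=4.5,interpolation=cv2.INTER_CUBIC))
E
```

```text
(no output)
```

View pics/w1a.png

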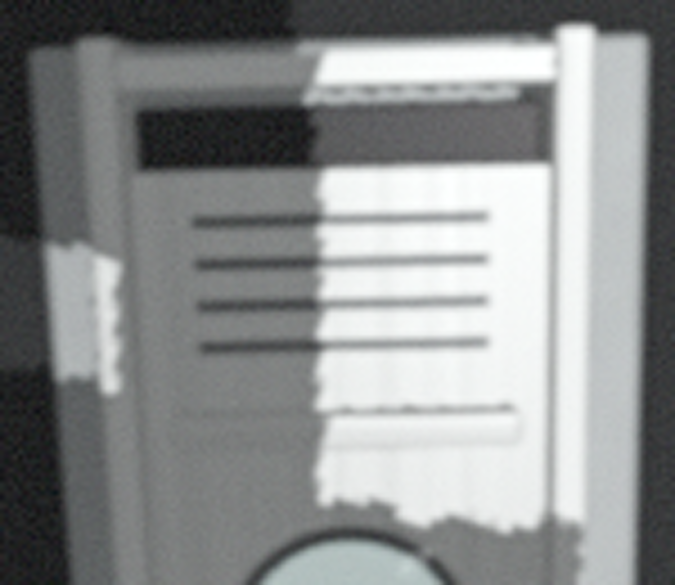

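View pics/w1b.png

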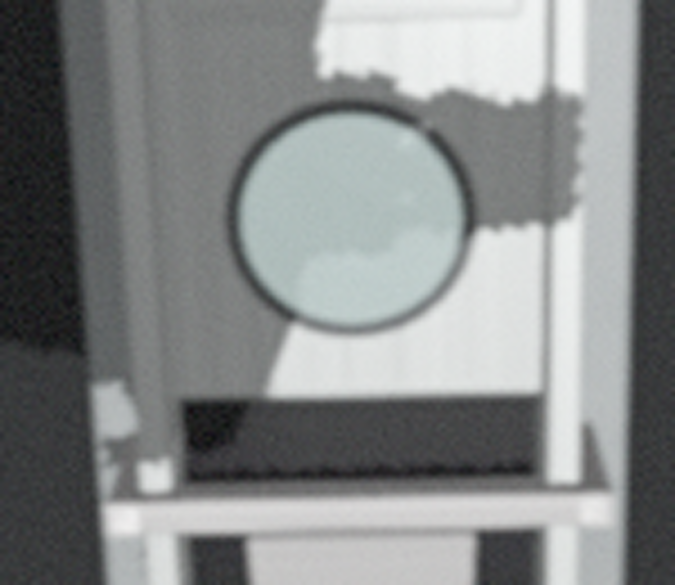

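```bash
python3 - <<'E'
from h import *
s=np.load("w1.npz"); np.set_printoptions(precision=4,suppress=True)
A=lambda x,y,z: ray("wrist",200+x/4.5,75+y/4.5,z,s)
B=lambda x,y,z: ray("wrist",200+x/4.5,170+y/4.5,z,s)
P=dict(barL=B(105,513,.0445),barR=B(610,507,.0445),cRL=A(135,172,.042),cRR=A(550,163,.042),cFL=B(165,400,.042),cFR=B(540,395,.042),
rL=A(180,412,.048),rR=A(520,407,.048),glo1=A(78,40,.04),gro1=A(594,28,.04),glo2=B(138,480,.04),gro2=B(580,478,.04),baseL=A(30,50,0.01),baseL2=B(82,480,.01))
for k,v in P.items(): print(k,v)
ang=lambda a,b: np.degrees(np.arctan2(*(P[b]-P[a])[[1,0]]))
print("yaw", ang("barL","barR")-90,ang("cRL","cRR")-90,ang("cFL","cFR")-90,ang("rL","rR")-90, "guides",ang("glo1","glo2"),ang("gro1","gro2"))
for th in (20.5,):
  c,n=np.cos(np.radians(th)),np.sin(np.radians(th)); R=np.array([[c,n],[-n,c]])
  bar=(P["barL"]+P["barR"])[:2]/2; o=bar-R.T@[.0575,0]
  print("dock o",o)
  for k,v in P.items(): print(k,R@(v[:2]-o)*1000)
  t=s["position"][:2]; print("tcp",R@(t-o)*1000)
E
```

```text
barL [0.646  0.0964 0.0445]
barR [0.6111 0.1865 0.0445]
cRL [0.5088 0.0578 0.042 ]
cRR [0.4834 0.1221 0.042 ]
cFL [0.6207 0.0999 0.042 ]
cFR [0.5951 0.1658 0.042 ]
rL [0.5433 0.0778 0.048 ]
rR [0.5224 0.1318 0.048 ]
glo1 [0.4923 0.0423 0.04  ]
gro1 [0.4612 0.121  0.04  ]
glo2 [0.6396 0.1003 0.04  ]
gro2 [0.6095 0.1802 0.04  ]
baseL [0.4975 0.0292 0.01  ]
baseL2 [0.6605 0.09   0.01  ]
yaw 21.137562242728265 21.537937072648816 21.205051314360944 21.199299447599657 guides 21.49785347169677 21.786898090732237
dock o [0.5747 0.1213]
barL [ 58.0376 -48.3081]
barR [56.9624 48.3081]
cRL [-83.9642 -36.4733]
cRR [-85.2169  32.6728]
cFL [ 35.5801 -36.2306]
cFR [34.7092 34.5388]
rL [-44.6421 -29.7405]
rR [-45.3487  28.1489]
glo1 [-104.8509  -45.1663]
gro1 [-106.4595   39.4329]
glo2 [ 53.4252 -42.4096]
gro2 [53.1827 43.0192]
baseL [-104.555   -59.2314]
baseL2 [ 69.3782 -59.3349]
tcp [-17.5336   2.4099]
```

Call:
servo_tool --jaw -1 --pt "1.4 -0.14 0 0 0 -0.019" --pt "1.4 -0.13 0 0 0 0" --pt "1.34 -0.14 0 0 0 0" --pt "0 0 1.5 0 0 0" --pt "0 0 2 0 0 0" --pt "0 0 2 0 0 0" --pt "0 0 1.5 0 0 0" --pt "0 0 1 0 0 0" --pt "0 0 1 0 0 0" --pt "0 0 0 0 0 0" --pt "0 0 0 0 0 0"

```text
t: 3.3
position: [0.5185, 0.1024, 0.0816]
tool_rot: [[-0.929, -0.369, 0.0], [-0.369, 0.929, 0.0], [-0.0, -0.0, -1.0]]
contact_force: [0.6, 0.1, -0.2]
finger_gap: -0.0001
```

```bash
python3 - <<'E'
from h import *
s=manip.read_state(); im=read_camera("wrist"); cv2.imwrite("pics/w2.png",im[:,:,::-1])
im=read_camera("side"); cv2.imwrite("pics/s2.png",cv2.resize(im[140:290,210:410,::-1],None,fx=4,fy=4,interpolation=cv2.INTER_CUBIC))
print(s["t"],s["position"],s["contact_force"],s["finger_gap"])
o=np.array([.5750,.1206]);th=np.radians(21.3);R=np.array([[np.cos(th),np.sin(th)],[-np.sin(th),np.cos(th)]])
print(R@(s["position"][:2]-o), np.degrees(np.arctan2(-s["tool_rot"][1,0],-s["tool_rot"][0,0])))
E
```

```text
3.3 [0.51846555 0.10236625 0.08157251] [ 0.60453899  0.11144781 -0.18659457] -5.467368637316833e-05
[-0.05929608  0.00354798] 21.663538208289044
```

View pics/w2.png

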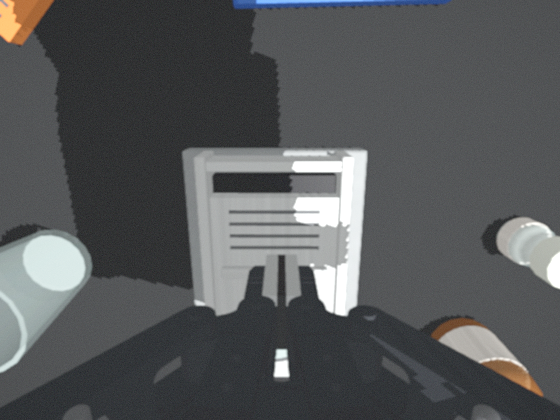

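View pics/s2.png

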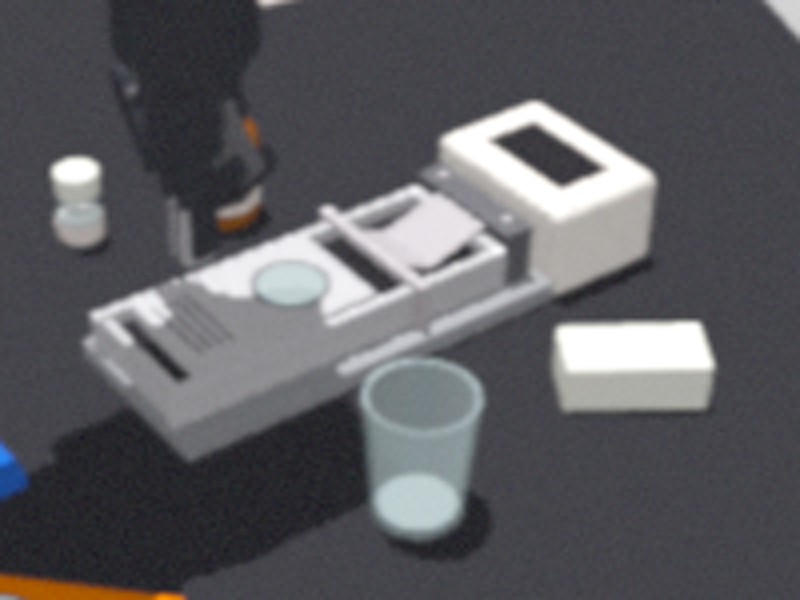

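The shut fingers hang over the pad behind the ridge, about 3–4 mm toward +y of the centre line. I'll correct that and then descend.

Call:
servo_tool --pt "0 -0.4 0 0 0 0.004" --pt "0 0 1.2 0 0 0" --pt "0 0 1.2 0 0 0" --pt "0 0 0.8 0 0 0" --pt "0 0 0.3 0 0 0" --pt "0 0 0 0 0 0"

```text
t: 4.0
position: [0.5193, 0.0985, 0.0454]
tool_rot: [[-0.931, -0.365, -0.002], [-0.365, 0.931, -0.0], [0.002, 0.0, -1.0]]
contact_force: [0.3, 0.5, 0.4]
finger_gap: 0.0002
```

Call:
servo_tool --pt "0 0 0.2 0 0 0" --pt "0 0 0.2 0 0 0" --pt "0 0 0.2 0 0 0" --pt "0 0 0.1 0 0 0" --pt "0 0 0 0 0 0"

```text
t: 4.5
position: [0.5204, 0.0986, 0.0401]
tool_rot: [[-0.931, -0.365, 0.001], [-0.365, 0.931, 0.0], [-0.001, -0.0, -1.0]]
contact_force: [-2.3, -0.7, 9.3]
finger_gap: -0.0002
```

Call:
servo_tool --pt "0 0 0.2 0 0 0" --pt "0 0 0.2 0 0 0" --pt "0 0 0.2 0 0 0" --pt "0 0 0.2 0 0 0" --pt "0 0 0 0 0 0"

```text
t: 5.0
position: [0.5216, 0.0988, 0.0338]
tool_rot: [[-0.931, -0.365, 0.004], [-0.365, 0.931, 0.001], [-0.004, -0.001, -1.0]]
contact_force: [-3.6, -0.7, 23.5]
finger_gap: 0.0
```

Call:
servo_tool --pt "-0.3 0 0.05 0 0 0" --pt "-0.4 0 0 0 0 0" --pt "-0.4 0 0 0 0 0" --pt "-0.4 0 0 0 0 0" --pt "-0.4 0 0 0 0 0"

```text
t: 5.5
position: [0.5397, 0.1058, 0.0338]
tool_rot: [[-0.931, -0.365, 0.004], [-0.365, 0.931, 0.001], [-0.004, -0.001, -1.0]]
contact_force: [-3.7, -1.6, 26.7]
finger_gap: -0.0001
```

Call:
servo_tool --pt "-0.3 0 0 0 0 0" --pt "-0.3 0 0 0 0 0" --pt "-0.3 0 0 0 0 0" --pt "-0.3 0 0 0 0 0"

```text
t: 5.9
position: [0.5509, 0.1101, 0.0339]
tool_rot: [[-0.931, -0.365, 0.004], [-0.365, 0.931, 0.001], [-0.004, -0.001, -1.0]]
contact_force: [-4.1, -1.5, 26.2]
finger_gap: 0.0001
```

```bash
python3 - <<'E'
from h import *
im=read_camera("side"); cv2.imwrite("pics/s3.png",cv2.resize(im[140:290,210:410,::-1],None,fx=4,fy=4,interpolation=cv2.INTER_CUBIC))
im=read_camera("scene"); cv2.imwrite("pics/c3.png",cv2.resize(im[155:355,215:425,::-1],None,fx=3,fy=3,interpolation=cv2.INTER_CUBIC))
E
```

```text
(no output)
```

View pics/s3.png

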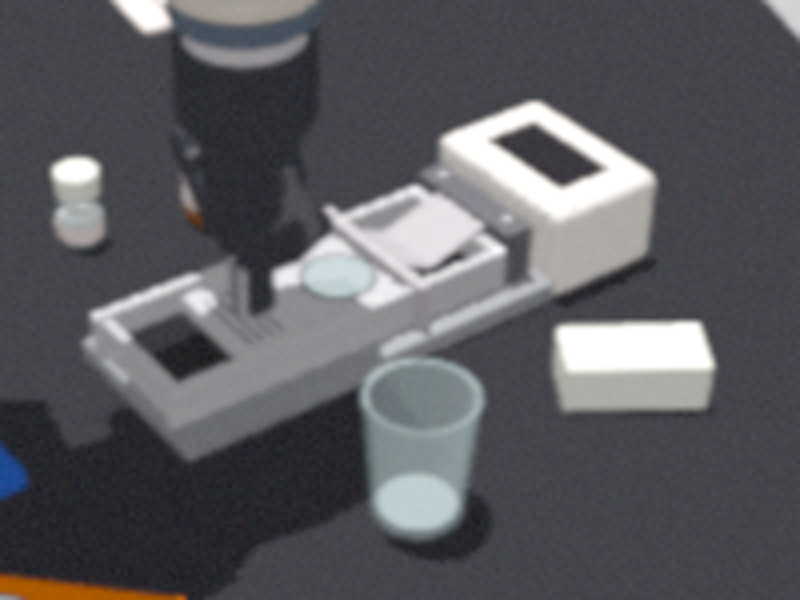

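View pics/c3.png

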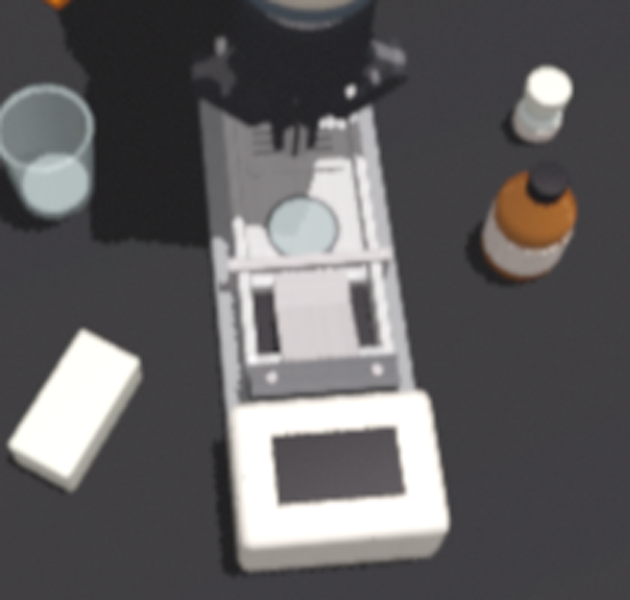

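The carrier front has reached the crossbar, pressed down and moving by friction. The fingers are still a few mm behind the ridge. I continue.

Call:
servo_tool --pt "-0.3 0 0 0 0 0" --pt "-0.3 0 0 0 0 0" --pt "-0.3 0 0 0 0 0" --pt "-0.3 0 0 0 0 0" --pt "-0.3 0 0 0 0 0"

```text
t: 6.5
position: [0.5628, 0.115, 0.0338]
tool_rot: [[-0.931, -0.366, -0.0], [-0.366, 0.931, -0.001], [0.0, -0.0, -1.0]]
contact_force: [-13.0, -5.5, 34.5]
finger_gap: -0.0002
```

Call:
servo_tool --pt "-0.3 0 0 0 0 0" --pt "-0.3 0 0 0 0 0" --pt "-0.3 0 0 0 0 0" --pt "-0.3 0 0 0 0 0" --pt "-0.3 0 0 0 0 0"

```text
t: 7.0
position: [0.5764, 0.1204, 0.0339]
tool_rot: [[-0.931, -0.365, -0.0], [-0.365, 0.931, -0.001], [0.001, -0.0, -1.0]]
contact_force: [-10.8, -4.1, 30.9]
finger_gap: -0.0003
```

Call:
servo_tool --pt "-0.3 0 0 0 0 0" --pt "-0.3 0 0 0 0 0" --pt "-0.3 0 0 0 0 0" --pt "-0.3 0 0 0 0 0" --pt "-0.3 0 0 0 0 0" --pt "-0.2 0 0 0 0 0"

```text
t: 7.6
position: [0.5927, 0.1268, 0.0339]
tool_rot: [[-0.931, -0.365, 0.0], [-0.365, 0.931, -0.0], [-0.0, -0.0, -1.0]]
contact_force: [-8.8, -4.3, 28.8]
finger_gap: -0.0003
```

Call:
servo_tool --pt "-0.2 0 0 0 0 0" --pt "-0.2 0 0 0 0 0"

```text
t: 7.8
position: [0.5965, 0.1283, 0.0339]
tool_rot: [[-0.931, -0.366, 0.001], [-0.366, 0.931, -0.0], [-0.0, -0.0, -1.0]]
contact_force: [-9.2, -3.2, 28.3]
finger_gap: 0.0001
```

Call:
servo_tool --pt "-0.15 0 0 0 0 0" --pt "-0.15 0 0 0 0 0"

```text
t: 8.0
position: [0.599, 0.1293, 0.0338]
tool_rot: [[-0.931, -0.366, 0.0], [-0.366, 0.931, -0.0], [0.0, -0.0, -1.0]]
contact_force: [-12.8, -6.7, 32.7]
finger_gap: 0.0003
```

Call:
servo_tool --pt "-0.15 0 0 0 0 0" --pt "-0.15 0 0 0 0 0"

```text
t: 8.2
position: [0.5992, 0.1294, 0.0338]
tool_rot: [[-0.931, -0.366, -0.006], [-0.366, 0.931, -0.002], [0.006, -0.0, -1.0]]
contact_force: [-19.6, -9.8, 40.3]
finger_gap: 0.0004
```

```bash
python3 - <<'E'
from h import *
im=read_camera("side"); cv2.imwrite("pics/s4.png",cv2.resize(im[140:290,210:410,::-1],None,fx=4,fy=4,interpolation=cv2.INTER_CUBIC))
im=read_camera("scene"); cv2.imwrite("pics/c4.png",cv2.resize(im[155:355,215:425,::-1],None,fx=3,fy=3,interpolation=cv2.INTER_CUBIC))
print(manip.read_state()["contact_force"])
E
```

```text
[-18.15136991  -8.48107814  37.98552324]
```

View pics/s4.png

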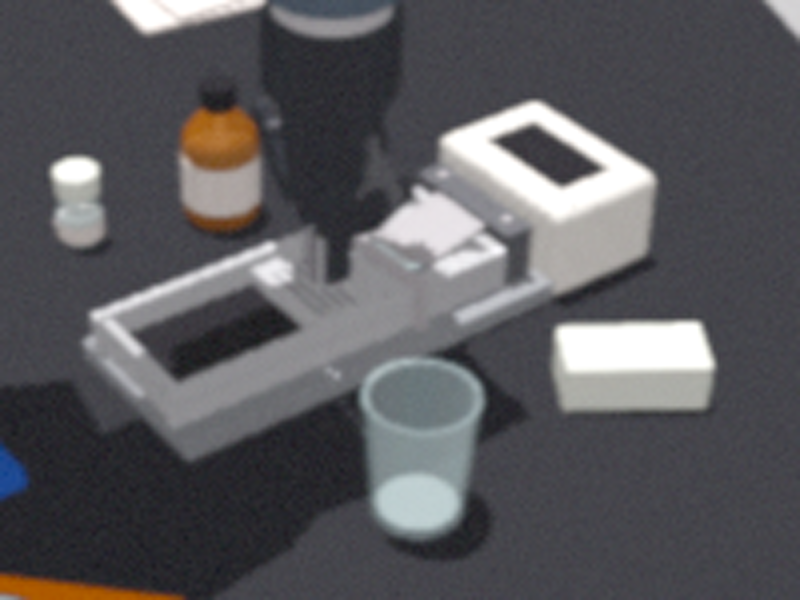

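View pics/c4.png

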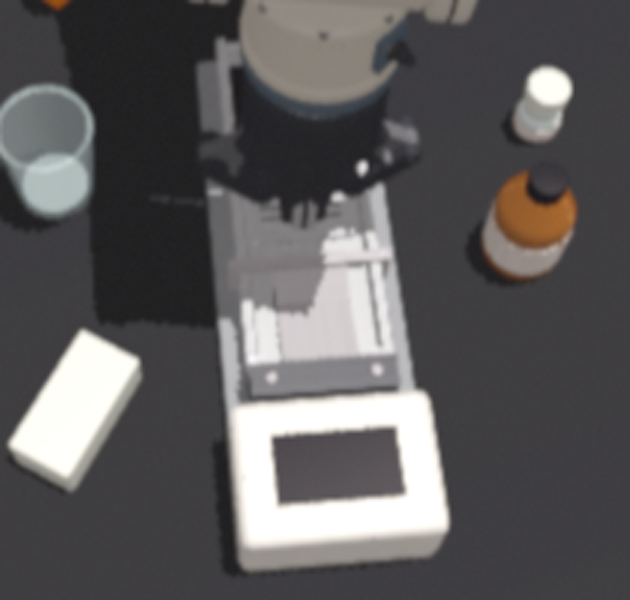

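The carrier has stopped against the end stop: the last 3 mm commanded moved it only 0.2 mm and the force rose. I'll ease off part of the push, then lift straight up.

Call:
servo_tool --pt "0.12 0 -0.2 0 0 0" --pt "0.1 0 -0.2 0 0 0" --pt "0 0 -0.3 0 0 0" --pt "0 0 -0.5 0 0 0" --pt "0 0 -1 0 0 0" --pt "0 0 -2 0 0 0" --pt "0 0 -3 0 0 0" --pt "0 0 -4 0 0 0" --pt "3 0 0 0 0 0" --pt "0 0 0 0 0 0"

```text
t: 9.3
position: [0.5701, 0.1184, 0.1445]
tool_rot: [[-0.931, -0.365, 0.0], [-0.365, 0.931, 0.0], [-0.0, -0.0, -1.0]]
contact_force: [0.1, -0.8, 0.5]
finger_gap: -0.0001
```

```bash
python3 - <<'E'
from h import *
s=manip.read_state(); im=read_camera("wrist"); cv2.imwrite("pics/w5.png",im[:,:,::-1])
np.savez("w5.npz",tool_rot=s["tool_rot"],position=s["position"])
im=read_camera("side"); cv2.imwrite("pics/s5.png",cv2.resize(im[140:290,210:410,::-1],None,fx=4,fy=4,interpolation=cv2.INTER_CUBIC))
print(s["t"],s["position"],s["contact_force"])
E
```

```text
9.3 [0.57013437 0.11838562 0.14452782] [ 0.05531672 -0.78834662  0.4806291 ]
```

View pics/w5.png

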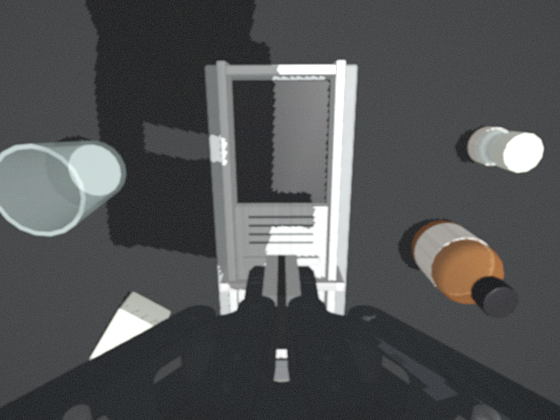

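View pics/s5.png

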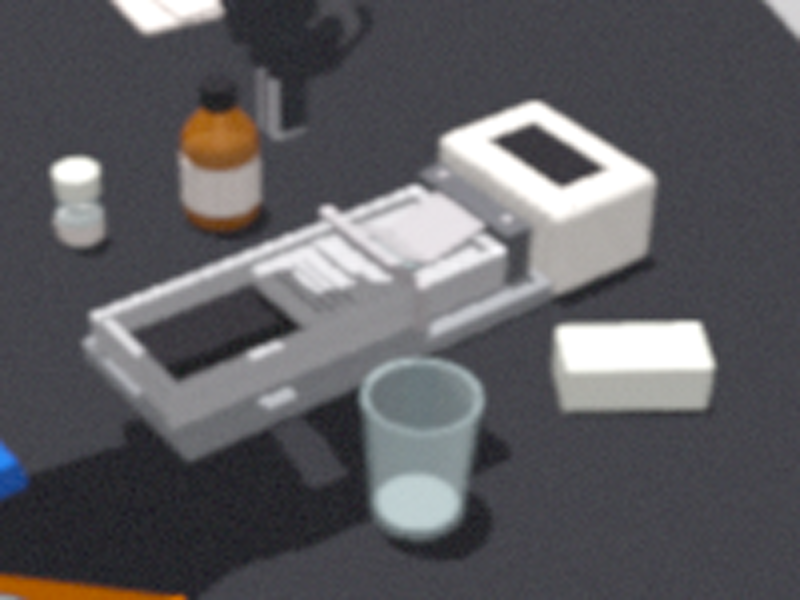

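```bash
python3 - <<'E'
from h import *
s=np.load("w5.npz")
a=cv2.imread("pics/w5.png"); cv2.imwrite("pics/w5c.png",cv2.resize(a[180:310,200:360],None,fx=4.5,fy=4.5,interpolation=cv2.INTER_CUBIC))
g=cv2.cvtColor(a,cv2.COLOR_BGR2GRAY).astype(int)
print(g[196:212,245].tolist(),g[196:212,300].tolist())
o=np.array([.5750,.1206]);th=np.radians(21.4);R=np.array([[np.cos(th),np.sin(th)],[-np.sin(th),np.cos(th)]])
for u,v,z in [(240,204,.034),(325,203,.034),(240,204,.042),(220,284,.0445),(344,283,.0445)]: print(u,v,z,R@(ray("wrist",u,v,z,s)[:2]-o)*1000)
E
```

```text
[41, 38, 43, 38, 41, 42, 72, 113, 135, 141, 148, 152, 155, 156, 154, 157] [46, 41, 44, 45, 39, 47, 81, 123, 141, 146, 148, 153, 155, 157, 154, 156]
240 204 0.034 [ -5.9311069 -31.9485697]
325 203 0.034 [-6.7567516  32.22399396]
240 204 0.042 [ -8.27128068 -30.96312141]
220 284 0.0445 [ 55.85374202 -48.40744648]
344 283 0.0445 [54.91165088 48.01183711]
```

View pics/w5c.png

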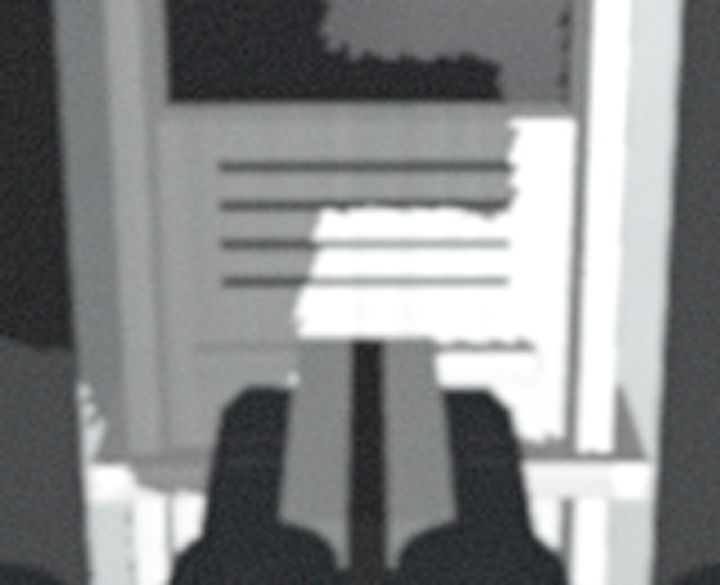

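Call:
servo_tool --jaw 0 --pt "0 0 -3 0 0 0" --pt "0 0 -3 0 0 0" --pt "0 0 0 0 0 0" --pt "0 0 0 0 0 0" --pt "0 0 0 0 0 0"

```text
t: 9.9
position: [0.5715, 0.119, 0.2017]
tool_rot: [[-0.931, -0.365, -0.002], [-0.365, 0.931, -0.0], [0.002, 0.0, -1.0]]
contact_force: [-1.1, 0.6, -0.5]
finger_gap: 0.0426
```

```bash
python3 - <<'E'
from cell import manip, workorder
s=manip.read_state(); print(s["t"],s["position"],s["contact_force"],abs(s["joint_vel"]).max()); print(workorder.finish_job())
E
```

```text
9.9 [0.57148783 0.11896084 0.20167369] [-1.06573375  0.6141833  -0.54679193] 0.009503520849277879
the job is handed in; nothing more can be done
None
```

I loaded the aluminium carrier and handed the job in at about 10 s; no verdict is reported.

- **Pressing and sliding:** With the shut fingertips on its thumb pad I pressed the carrier down to the platen stop (about 24 N, tip at 34 mm). I kept 25–40 N on it while sliding it under the crossbar and leaf spring. It stopped hard at the end stop: the last 3 mm commanded moved it only 0.2 mm. I then eased off and lifted straight up.
- **Final position:** After I let go, the rear edge was at about -4 mm in the dock's frame, measured relative to the crossbar, against -5 mm when fully home. The absolute wrist reading gave about -6 mm, which is within the 2 mm calibration.
- **Hold-down:** The carrier looked flat and straight, under the crossbar and held by the spring. I judged this from the pictures, since the leaf angle and platen travel can't be read directly.
- **Surroundings:** The bottles, beaker and box look unmoved. The hand is clear at 0.20 m height with no significant contact force.
- **Disagreement between cameras:** The first scene-camera estimate of the crossbar was about 5 mm off the wrist-camera one. I used the wrist camera's.

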